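# Open the over-centre hood of a UV curing station and take out the phone

## Task

The red phone in the UV curing station has cured. Swing the station's hood up by its handle bar, past the point where its springs take over, and let go so that it stands fully open by itself; never let it drop shut. Then lift the phone off the sloping bed and set it down, not dropped, flat and screen up in the middle of the blue repair pad, leaving the hood open and the other things on the bench where they are.

Things in the scene. Friction and masses are not known exactly. Their poses are not given: they have to be found in the camera images.
- station: White and grey UV curing station fixed to the table, 200 mm wide (230 over its springs), 240 deep; origin under its middle, z up, front (the bar's side) at -x. Its open bay slopes at 30 degrees, low at the front. The hood (200 x 196 mm, 46 deep, amber window) lies on the slope when shut; fully open it leans 20 degrees to the front, over the bed, so the phone is reached with the tool tilted.
- hood (a joint): Hood angle, rad: 0 shut, 1.75 fully open at its stop. Springs and weight (0.35 to 0.6 kg) pull it shut, 4 to 6.5 N at the bar, up to a balance point somewhere from 1.05 to 1.4 rad, different each time. There the pull at the bar dies away and turns round; beyond it the springs carry the hood to the stop and hold it (2 to 3 N). Let go too early, it drops shut.
- hood_bar (a point): Centre of the hood's handle: a round steel bar 12 mm thick, 116 mm long, along the point's y, parallel to the hinge and 239 mm from its axis. Two 10 mm posts, 52 mm either side of the centre, hold it 40 mm (centre line) off the hood's front face. Shut: low at the front, 55 mm above the table. The point turns with the hood; its z is the window's outward normal.
- hood_hinge (a point): Middle of the hood's hinge axis at the station's upper rear edge, 140 mm above the table. Axes as the station's: z up, y along the hinge axis, -x to the front. The hood opens by turning about +y: the bar goes up, then back.
- phone_center (a point): Centre of the red phone, black screen, 128 x 62 x 8 mm, 0.11 to 0.18 kg: x along its length, y across, z out of the screen. At the start under the shut hood, screen up on the sloping bed, length along the slope, lower end on two low foot stops.
- bed_center (a point): Where the phone's centre lies on the bed, 117 mm down the slope from the hinge; axes as the station's. The bed is 44 mm wide, so the phone's long edges overhang freely, 22 mm above the bay's sloping floor. The bay's side walls stand 93 mm either side of the middle and rise 2 mm less than the screen.
- pad: Blue flat repair pad fixed to the table; origin at the middle of its 200 x 200 mm flat area, on the table (underside), z up; its top is 4 mm higher. On its +x side joins a 50 mm strip of small-parts pockets, 7 mm high. A phone lying on the pad has its centre 8 mm above the table.
- tweezers: Bystander: steel tweezers, 125 mm long, 7 mm high, lying flat; origin at the centre of its underside.
- screwdriver: Bystander: orange-handled precision screwdriver, 130 mm, lying flat; origin at the centre of its underside.
- glue: Bystander: small yellow glue bottle with black cap, 28 mm across, 70 mm tall, standing; origin at the centre of its underside.
- white_box: Bystander: white box 75 x 75 x 34 mm; origin at the centre of its underside.
- spare_phone: Bystander: dark spare phone lying face down, 146 x 70 x 8 mm; origin at the centre of its underside.
- tester: Bystander: cream-coloured flat tester with yellow buttons, 125 x 75 x 19 mm; origin at the centre of its underside.

How it is judged (in metres and radians):
On the way, in this order (a step that is already met when the one before it is completed fails the run):
1. the hood stands fully open by itself, past its springs' over-centre point, and the robot has let go of it (value of joint hood above 1.65 rad and velocity of joint hood below 0.1 rad/s and contact force between each of the arm, the fingers and station below 0.2 N), for 0.3 s.
2. the phone, still held, is brought down to within about 1 cm of lying on the middle of the pad (horizontal distance between phone_center and pad below 0.035 m and z of phone_center in the frame of pad below 0.018 m and contact force between the fingers and phone above 0.5 N), for 0.04 s.
At the end, for the whole second after the job is handed in: The hood stands open by itself (above 1.65 rad of its 1.75), and the phone lies still and released on the pad, its centre within 35 mm of the middle of the flat area, flat (within 4.5 degrees) and screen up (value of joint hood above 1.65 rad and horizontal distance between phone_center and pad below 0.035 m and z of phone_center in the frame of pad below 0.012 m and angle between phone_center's own z axis and vertical below 0.08 rad and linear speed of phone below 0.02 m/s and contact force between the fingers and phone below 0.1 N); the robot touches nothing.
It fails at once if the hood drops shut (closing faster than 4 rad/s) (velocity of joint hood below -4 rad/s).
It fails at once if another thing on the bench is pushed more than 25 mm from its place (distance of any of tweezers, screwdriver, glue, white_box, spare_phone, tester from where it was at the start of the episode above 0.025 m).
It also fails if it takes over 70 s, if anything falls off the work surface, if the arm or the gripper's body presses on something with over 40 N, if the wrist force passes 120 N, or if a joint passes its speed limit or range.

## Robot

A 6-joint arm with a two-finger parallel gripper is mounted at the origin on the work surface. World frame = base frame: x ahead of the robot, y to its left, z up, the work surface at z = 0. Lengths are in m, angles in degrees, forces in N, time in s.
With the tool pointing down it reaches from about 0.4 to 0.825 m from the base axis. Payload 7 kg.
Tool frame: the origin (TCP) lies at the very end of the fingers, on their centre line; the grasp point (between the pads) lies 19 mm behind it; z points along the fingers, y is the line along which they close (so a half turn about z gives the same grasp; the last joint's range is limited). The gripper opens to 88 mm and grips with 3 to 60 N. Pads are 19 mm wide; open, the fingers measure 130 mm over their backs; the gripper's body (78 mm by 193 mm) begins 47 mm behind the grasp point.
Start: joints at [-58.952, 20.546, 0.682, 0, -70.136, -16.507], TCP at [0.169, -0.653, 0.191] pointing down, gripper open.
Joint ranges: [-176.03, 176.03], [-82.01, 121.73], [-58.28, 71.71], [-173.87, 95.51], [-174.79, -0.11], [-173.66, 173.66]. Speed limits (degrees/s): [136.94, 136.94, 172.46, 180, 180, 180].

## Interface

Orientations are given as [roll, pitch, yaw] about the fixed x, y, z axes, in that order (R = Rz(yaw) Ry(pitch) Rx(roll)).
In Python, from plant import ctrl gives the robot as it stands.
- The arm moves only by the tool carry_out, never from a script. Its argument "deltas" is a list that holds one entry, the list of rows, each a list of 5 numbers: the shift along the tool's x, y, z scaled (see below), then the turn about the tool's z scaled (see below), then the opening, from -1 (shut) to 1 (fully open). A call has 1 to 5 rows; each row is the pose to reach, as a shift and turn from the pose commanded when the call began, along the tool's axes at that moment, turning the shorter way round; what a row does not reach only later rows make up. The controller multiplies each number of a shift by 20 cm and each number of a turn by 2 pi rad. A row lasts 1/10 s, in which the tool goes at most 50 mm and 8.59 degrees, less where a joint would pass 70% of its speed; a pose out of reach is approached as far as the arm can. A call with a number of a shift or a turn outside -1 to 1 is refused whole. A call with a gripper value outside its range is refused whole. The fingers move at their own pace and stop on an object; the grip force is fixed at half the most. Time passes only in rows, so rows that repeat a pose let the fingers close. It gives the time, the measured TCP pose, the force, the opening and the grip force at its end, in the units of the state.
- ctrl.get_obs(): the state, without advancing time (a new reading comes with each control period).
- ctrl.snapshot(name): name is "scene" or "top" or "wrist"; returns a dict with "color" (384x512x3 uint8, red, green, blue), "camera_matrix" (3x3 intrinsics, pixels), "k1" (the pictures are not rectified: a ray, as slopes to the right and down, at radius r is drawn at 1 + k1 r^2 times it, then the intrinsics apply), "R" (3x3) and "t" (3): a world point X has camera coordinates R X + t. Camera axes: x right, y down, z forward; pixel columns grow to the right and rows downward; lengths in m; the calibration is good to about 2 mm. A picture is of the moment at which its call begins. There is no depth.
- ctrl.close_job(): hands the job in; it is judged then, once.
Trained networks look in a picture, given as the dict that the camera call returned (one of the last four; its "shot" number tells which), for a name from the list of things; names that differ only in an ending like _2 or _b are one class to them, and where a whole thing is asked for, a point or a joint stands for the part that bears it (a point fixed in the world has none). Each returns a list of dicts, best first, with "p" (0 to 1); they miss things now and then, are a little off and sometimes report something else, mostly with a low value. They report only what shows in the picture. A call takes as long as a camera call.
- ctrl.search_frame(picture, name): "centre" ([column, row] in pixels, amid what is visible of it).
- ctrl.silhouettes(picture, name): "mask" (384x512 bool, what is visible of it) and "centre" ([column, row] in pixels, amid what is visible of it).
- ctrl.spot_point(picture, name): "centre" ([column, row] in pixels: a listed point, or the origin of a listed thing).
The state is a dict: "clock": time; "joint_pos": joint angles; "qvel": joint speeds; "tau": joint torques, N m; "tool_pos": TCP position; "orientation": TCP orientation; "force": force on the tool from outside, world axes, zero at the start; "moment": the same for the moment, N m; "opening": finger opening in m; "gripper_force": force on a finger pad.
Only numpy, scipy, OpenCV 4.12 (cv2) and the standard library are available. Lean on these libraries where they do the work, as an engineer would, in place of code of your own. Each camera call takes 0.05 s, during which the arm holds its last target. There are 200 camera calls.

## Working session

There is one attempt and no reset: what is moved stays moved. The work goes in short steps, Python scripts to look and compute and a tool call to move; the robot and the scene stay as the last step left them, time stands still between calls to the robot, and variables do not carry over. Pictures are saved under pics/ and viewed, at most 10 in all, crops included, and the job is handed in when it is done.

Besides the shell and the picture viewer there is one more tool, called after "Emit:" by a JSON object that holds its "name" and its "arguments", one argument or row to a line. carry_out: Moves the arm, as the interface text tells. Its arguments: {"type":"object","properties":{"deltas":{"type":"array"}},"required":["deltas"]}

```bash
mkdir -p pics
cat > h.py <<'E'
import numpy as np, cv2
from scipy.optimize import least_squares
from plant import ctrl
def ray(s,px):
    K=s["camera_matrix"];d=np.array([(px[0]-K[0,2])/K[0,0],(px[1]-K[1,2])/K[1,1]]);u=d.copy()
    for _ in range(20): u=d/(1+s["k1"]*(u@u))
    R=np.array(s["R"]);v=R.T@np.r_[u,1];return -R.T@np.array(s["t"]),v/np.linalg.norm(v)
def atz(s,px,z):
    o,v=ray(s,px);return o+v*(z-o[2])/v[2]
def proj(s,X):
    c=np.array(s["R"])@X+s["t"];u=c[:2]/c[2];u=u*(1+s["k1"]*(u@u));K=s["camera_matrix"]
    return np.array([K[0,0]*u[0]+K[0,2],K[1,1]*u[1]+K[1,2]])
def tri(rays):
    A=0;b=0
    for o,v in rays:
        P=np.eye(3)-np.outer(v,v);A=A+P;b=b+P@o
    return np.linalg.solve(A,b)
def save(s,n): cv2.imwrite(f"pics/{n}.png",s["color"][:,:,::-1])
E
cat > a.py <<'E'
from h import *
np.set_printoptions(precision=4,suppress=True)
S={n:ctrl.snapshot(n) for n in("scene","top")}
im=np.hstack([S[n]["color"] for n in S]);
for n in S: save(S[n],n+"0")
for k,z in dict(station=0,hood_bar=.055,hood_hinge=.14,phone_center=None,bed_center=None,pad=0,tweezers=0,screwdriver=0,glue=0,white_box=0,spare_phone=0,tester=0).items():
    o=[];r=[]
    for n in S:
        d=ctrl.spot_point(S[n],k)
        if d:
            d=d[0];r.append(ray(S[n],d["centre"]));o+=[n,round(d["p"],2),np.round(d["centre"])]
            if z is not None:o.append(atz(S[n],d["centre"],z))
    print(k,*o,"tri",tri(r) if len(r)>1 else "")
print({n:(-np.array(S[n]["R"]).T@S[n]["t"]) for n in S})
o=ctrl.get_obs();print(o["tool_pos"],o["orientation"],o["opening"])
E
python3 a.py
```

```text
station scene 0.56 [211. 229.] [ 0.6524 -0.1477  0.    ] top 0.81 [315. 168.] [ 0.646  -0.1425  0.    ] tri [ 0.648  -0.146  -0.0082]
hood_bar scene 0.86 [212. 182.] [ 0.5111 -0.1506  0.055 ] top 0.59 [324. 213.] [ 0.509  -0.1569  0.055 ] tri [ 0.5093 -0.154   0.0528]
hood_hinge scene 0.64 [210. 228.] [ 0.7252 -0.1349  0.14  ] top 0.75 [314. 120.] [ 0.7374 -0.1311  0.14  ] tri [ 0.7327 -0.1315  0.1532]
phone_center tri 
bed_center scene 0.57 [209. 211.] tri 
pad scene 0.81 [318. 222.] [0.6262 0.1845 0.    ] top 0.67 [199. 177.] [0.6233 0.1883 0.    ] tri [ 0.624   0.187  -0.0032]
tweezers scene 0.66 [369. 170.] [0.4208 0.3768 0.    ] top 0.64 [129. 253.] [0.4119 0.3819 0.    ] tri [ 0.4123  0.3829 -0.0102]
screwdriver scene 0.43 [226. 177.] [ 0.4536 -0.1122  0.    ] top 0.52 [298. 238.] [ 0.4472 -0.0885  0.    ] tri [ 0.448  -0.1009 -0.008 ]
glue scene 0.64 [149. 167.] [ 0.4119 -0.3792  0.    ] top 0.71 [402. 247.] [ 0.4191 -0.3716  0.    ] tri [ 0.4188 -0.373   0.008 ]
white_box scene 0.73 [384. 192.] [0.5098 0.4125 0.    ] top 0.97 [123. 210.] [0.534  0.4035 0.    ] tri [0.5302 0.3977 0.0281]
spare_phone scene 0.93 [280. 174.] [0.4401 0.0716 0.    ] top 0.75 [236. 243.] [0.4353 0.0806 0.    ] tri [ 0.4357  0.0765 -0.0053]
tester scene 0.96 [128. 196.] [ 0.5334 -0.4324  0.    ] top 0.66 [422. 209.] [ 0.5217 -0.4348  0.    ] tri [ 0.5234 -0.4389 -0.0148]
{'scene': array([ 1.345 , -0.0084,  1.2511]), 'top': array([ 0.3994, -0.0277,  1.0588])}
[ 0.1694 -0.6533  0.1913] [ 179.9942   -0.0008 -165.4594] 0.08716191870075995
```

```bash
python3 -c "
import cv2
a=cv2.imread('pics/top0.png')[80:280,230:420];cv2.imwrite('pics/topc.png',cv2.resize(a,None,fx=3,fy=3,interpolation=2))"
```

```text
(no output)
```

View pics/topc.png

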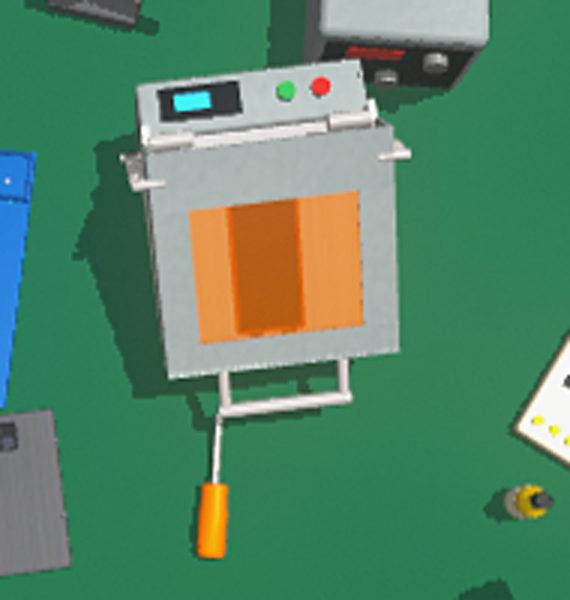

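View pics/scene0.png

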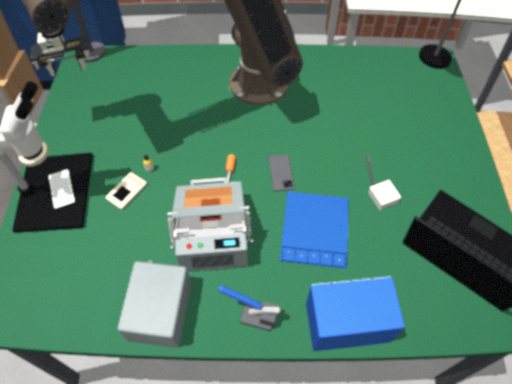

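```bash
cat > b.py <<'E'
from h import *
np.set_printoptions(precision=4,suppress=True)
s=ctrl.snapshot("top")
g=lambda x,y,z:atz(s,(230+x/3-.33,80+y/3-.33),z)
L,R=g(223,411,.055),g(350,398,.055);print("bar",L,R,(L+R)/2,np.hypot(*(L-R)[:2]),np.degrees(np.arctan2(-(L-R)[0],(L-R)[1])))
A,B=g(168,378,.082),g(399,352,.082);print("hood front",A,B,(A+B)/2,np.hypot(*(A-B)[:2]),np.degrees(np.arctan2(-(A-B)[0],(A-B)[1])))
for p in [(225,374),(227,400),(342,362),(347,392)]: print("post",g(*p,.065))
C,D=g(150,145,.16),g(388,123,.16);print("rear",C,D,(C+D)/2)
for n in("hood_bar","hood_hinge","station"):
    for q in ("scene","top"):
        t=ctrl.snapshot(q);print(n,q,[(round(d["p"],2),np.round(d["centre"],1)) for d in ctrl.spot_point(t,n)[:2]])
E
python3 b.py
```

```text
bar [ 0.5006 -0.104   0.055 ] [ 0.5104 -0.2156  0.055 ] [ 0.5055 -0.1598  0.055 ] 0.11202377036613262 5.012059444190516
hood front [ 0.5271 -0.0555  0.082 ] [ 0.5465 -0.2544  0.082 ] [ 0.5368 -0.155   0.082 ] 0.19979729715513 5.565225863685731
post [ 0.5321 -0.106   0.065 ]
post [ 0.5092 -0.107   0.065 ]
post [ 0.541  -0.2083  0.065 ]
post [ 0.5146 -0.2114  0.065 ]
rear [ 0.7106 -0.0428  0.16  ] [ 0.725  -0.2384  0.16  ] [ 0.7178 -0.1406  0.16  ]
hood_bar scene [(0.62, array([207.8, 181.7]))]
hood_bar top [(0.73, array([325.5, 213.3]))]
hood_hinge scene [(0.66, array([209.9, 227. ]))]
hood_hinge top [(0.93, array([313.4, 121.5])), (0.26, array([424.2, 210.2]))]
station scene [(0.87, array([213. , 225.9]))]
station top [(0.61, array([312.5, 168.4]))]
```

```bash
cat >> h.py <<'E'
def delta(X,yaw=None):
    o=ctrl.get_obs();r,p,y=np.radians(o["orientation"])
    from scipy.spatial.transform import Rotation as Ro
    R=Ro.from_euler("xyz",[r,p,y]).as_matrix()
    t=0 if yaw is None else -((yaw-np.degrees(y)+180)%360-180)/360
    print("d",np.round(R.T@(np.array(X)-o["tool_pos"])/.2,4),"turn",round(t,4),"at",np.round(o["tool_pos"],4),np.round(o["orientation"],2),"t",o["clock"],"open",o["opening"])
H=np.array([.729,-.1355,.14]);YA=np.radians(5.5)
def st(x,y,z): return H+[x*np.cos(YA)-y*np.sin(YA),x*np.sin(YA)+y*np.cos(YA),z]
E
python3 -c "
from h import *
delta([.529,-.207,.19],-174.5)"
```

```text
d [-2.3007  1.7088  0.0067] turn 0.0251 at [ 0.1694 -0.6534  0.1914] [ 180.     -0.   -165.46] t 1.95 open 0.08769381756382283
```

Emit:
{"name": "carry_out", "arguments": {
  "deltas": [
    [[-0.95,0.71,0,0,1],[-0.95,0.71,0,0,1],[-0.95,0.71,0,0,1],[-0.95,0.71,0,0,1],[-0.95,0.71,0,0,1]]
  ]
}}

```text
clock: 2.45
tool_pos: [0.319, -0.4662, 0.1917]
orientation: [-180.0, 0.0, -165.4]
force: [0.9, -0.8, 0.4]
opening: 0.0873
gripper_force: 0.0
```

Emit:
{"name": "carry_out", "arguments": {
  "deltas": [
    [[-0.95,0.71,0,0,0.2],[-0.95,0.71,0,0,0.2],[-0.95,0.71,0,0,0.2],[-0.95,0.71,0,0,0.2],[-0.95,0.71,0,0,0.2]]
  ]
}}

```text
clock: 2.95
tool_pos: [0.4675, -0.2808, 0.1918]
orientation: [-180.0, 0.1, -165.4]
force: [-0.6, -0.4, -0.4]
opening: 0.0553
gripper_force: 0.0
```

Emit:
{"name": "carry_out", "arguments": {
  "deltas": [
    [[-0.4,0.29,0,0.025,-0.1],[-0.4,0.29,0,0.025,-0.1],[-0.4,0.29,0,0.025,-0.1],[-0.4,0.29,0,0.025,-0.1],[-0.4,0.29,0,0.025,-0.1]]
  ]
}}

```text
clock: 3.45
tool_pos: [0.5284, -0.2071, 0.1913]
orientation: [180.0, -0.0, -174.4]
force: [-0.8, 0.1, -0.6]
opening: 0.0391
gripper_force: 0.0
```

```bash
python3 -c "
from h import *
s=ctrl.snapshot('wrist');save(s,'w1')
X=st(-.2056,-.052,-.0748);delta(X,-174.5);print(X)
c=-np.array(s['R']).T@s['t'];print(c)
for p in [(-.2234,0,-.0851),(-.2234,-.052,-.0851),(-.1887,-.052,-.065),(-.1927,-.1,-.0582),(0,0,0)]: print(p,proj(s,st(*p)))
print([(d['p'],d['centre']) for d in ctrl.spot_point(s,'hood_bar')])
"
```

```text
d [-0.0062  0.0022  0.631 ] turn 0.0 at [ 0.5282 -0.2075  0.1914] [-1.8000e+02 -1.0000e-02 -1.7449e+02] t 3.5 open 0.03958799619476289
[ 0.52933052 -0.20696649  0.0652    ]
[ 0.44849768 -0.21487268  0.38574284]
(-0.2234, 0, -0.0851) [300.18605845 161.06390711]
(-0.2234, -0.052, -0.0851) [254.04681017 160.9772778 ]
(-0.1887, -0.052, -0.065) [254.00476993 195.73696164]
(-0.1927, -0.1, -0.0582) [209.16568085 194.02733442]
(0, 0, 0) [301.58241025 379.22301039]
[(0.72, [299.7, 159.1])]
```

View pics/w1.png

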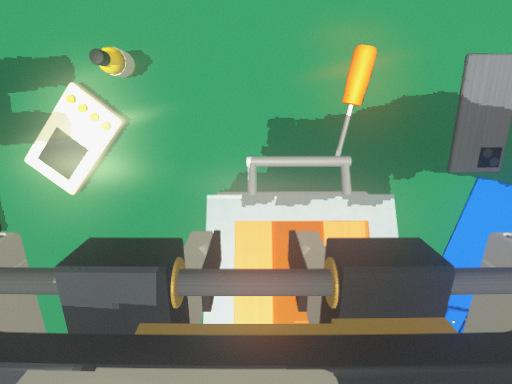

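Emit:
{"name": "carry_out", "arguments": {
  "deltas": [
    [[-0.006,0.006,0.2,0,-0.1],[-0.006,0.006,0.4,0,-0.1],[-0.006,0.006,0.55,0,-0.1],[-0.006,0.006,0.66,0,-0.1],[-0.006,0.006,0.66,0,-0.1]]
  ]
}}

```text
clock: 4.05
tool_pos: [0.5269, -0.2062, 0.0565]
orientation: [179.9, -0.3, -174.6]
force: [-0.1, 1.2, -0.7]
opening: 0.0393
gripper_force: 0.0
```

```bash
python3 -c "
from h import *
s=ctrl.snapshot('wrist');save(s,'w2')
delta(st(-.2056,-.052,-.081),-174.5)
"
```

```text
d [-0.004  -0.003  -0.0022] turn -0.0001 at [ 0.5285 -0.2064  0.0586] [ 1.7998e+02 -1.6000e-01 -1.7454e+02] t 4.1 open 0.0397201348103174
```

View pics/w2.png

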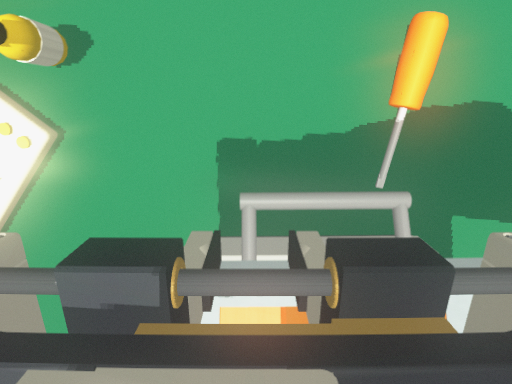

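Emit:
{"name": "carry_out", "arguments": {
  "deltas": [
    [[-0.004,0.013,0,0,-0.1],[-0.004,0.013,0,0,-1],[-0.004,0.013,0,0,-1],[-0.004,0.013,0,0,-1],[-0.004,0.013,0,0,-1]]
  ]
}}

```text
clock: 4.6
tool_pos: [0.5307, -0.2028, 0.0599]
orientation: [-180.0, 0.0, -174.5]
force: [-0.3, 1.3, -0.4]
opening: 0.0131
gripper_force: 0.0
```

```bash
cat > arc.py <<'E'
from h import *
o=ctrl.get_obs();print(o["tool_pos"],o["force"],o["opening"],o["gripper_force"])
# tool path relative to start, in tool units (x back-> tool -x, up -> tool -z)
def P(th,L,d=.006):
    a=np.radians(30-th);u=np.array([-np.cos(a),-np.sin(a)]);n=np.array([-np.sin(a),np.cos(a)])
    p=(.236-L)*u+.038*n;return p-[0,d]
p0=P(0,.0205)
for th in range(0,96,5):
    L=np.interp(th,[0,30,60,80,85,95],[.0205,.0225,.0245,.0265,.0285,.0285])
    p=P(th,L);print(th,np.round(p,4),"cum tool",np.round(-(p-p0)/.2,3))
E
python3 arc.py
```

```text
[ 0.53072162 -0.20280794  0.05988232] [-0.28412514  1.26957555 -0.42882174] 0.013071055006624978 0.0
0 [-0.2056 -0.0808] cum tool [-0. -0.]
5 [-0.2111 -0.0625] cum tool [ 0.027 -0.092]
10 [-0.2149 -0.0438] cum tool [ 0.046 -0.185]
15 [-0.217  -0.0248] cum tool [ 0.057 -0.28 ]
20 [-0.2175 -0.0058] cum tool [ 0.059 -0.375]
25 [-0.2163  0.0132] cum tool [ 0.054 -0.47 ]
30 [-0.2135  0.032 ] cum tool [ 0.039 -0.564]
35 [-0.209   0.0504] cum tool [ 0.017 -0.656]
40 [-0.203   0.0684] cum tool [-0.013 -0.746]
45 [-0.1954  0.0857] cum tool [-0.051 -0.833]
50 [-0.1864  0.1023] cum tool [-0.096 -0.916]
55 [-0.1759  0.118 ] cum tool [-0.149 -0.994]
60 [-0.1642  0.1327] cum tool [-0.207 -1.067]
65 [-0.151   0.1462] cum tool [-0.273 -1.135]
70 [-0.1368  0.1584] cum tool [-0.344 -1.196]
75 [-0.1216  0.1694] cum tool [-0.42  -1.251]
80 [-0.1056  0.1789] cum tool [-0.5   -1.299]
85 [-0.0879  0.1858] cum tool [-0.589 -1.333]
90 [-0.0708  0.1927] cum tool [-0.674 -1.368]
95 [-0.0533  0.1981] cum tool [-0.762 -1.395]
```

Emit:
{"name": "carry_out", "arguments": {
  "deltas": [
    [[0,-0.03,0,0,-0.5],[0,-0.03,0,0,-1],[0,-0.03,0,0,-1],[0,-0.03,0,0,-1],[0,-0.03,0,0,-1]]
  ]
}}

```text
clock: 5.1
tool_pos: [0.531, -0.2088, 0.0593]
orientation: [180.0, -0.0, -174.5]
force: [0.4, -0.5, -0.3]
opening: 0.0009
gripper_force: 0.0
```

Emit:
{"name": "carry_out", "arguments": {
  "deltas": [
    [[0,0,0,0,-1],[0,0,0,0,-1]]
  ]
}}

```text
clock: 5.3
tool_pos: [0.5311, -0.2088, 0.0594]
orientation: [-180.0, -0.0, -174.5]
force: [-0.4, 0.3, 0.5]
opening: 0.0004
gripper_force: 0.0
```

```bash
python3 -c "
from h import *
s=ctrl.snapshot('wrist');a=s['color'][130:330,150:420,::-1];cv2.imwrite('pics/w3.png',cv2.resize(a,None,fx=2.8,fy=2.8))
o=ctrl.get_obs();print(np.round(proj(s,o['tool_pos']),1),o['tool_pos'])
for p in [(-.2234,0,-.0851),(-.2234,-.052,-.0851),(-.1887,-.052,-.065),(-.2056,-.052,-.0748)]: print(p,proj(s,st(*p)))
"
```

```text
[253.9 221.3] [ 0.53106363 -0.20877858  0.05938925]
(-0.2234, 0, -0.0851) [330.94208353 193.24044213]
(-0.2234, -0.052, -0.0851) [256.74677543 193.14897824]
(-0.1887, -0.052, -0.065) [256.80090597 251.45894234]
(-0.2056, -0.052, -0.0748) [256.77454038 222.43769248]
```

View pics/w3.png

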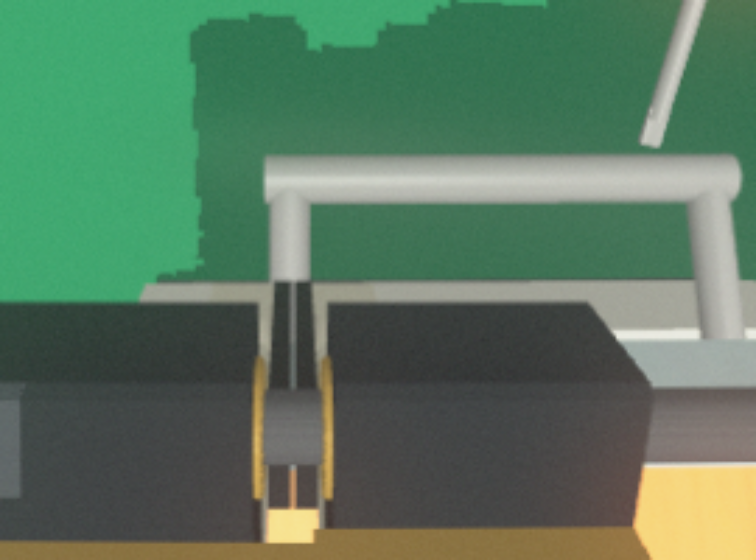

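```bash
python3 -c "
from h import *
s=ctrl.snapshot('wrist')
o=ctrl.get_obs();t=o['tool_pos'];e=np.array([np.cos(YA),np.sin(YA),0])
print(s['camera_matrix'],np.array(s['R']).round(3),-np.array(s['R']).T@s['t'])
for h in (0,.005,.01,.019,.03,.047,.066):
  print(h,*[proj(s,t+e*w+[0,0,h]).round(1) for w in (-.0095,0,.0095)], proj(s,t+[0,.021,h]).round(1))
"
```

```text
[[297.41508999   0.         254.15664939]
 [  0.         297.41508999 194.03131564]
 [  0.           0.           1.        ]] [[-0.097  0.995  0.   ]
 [ 0.951  0.093  0.296]
 [ 0.295  0.029 -0.955]] [ 0.4511261  -0.2164949   0.25376203]
0 [253.9 208.6] [253.9 221.3] [253.9 233.6] [283.5 224. ]
0.005 [253.9 211.1] [253.9 224.1] [253.9 236.7] [284.2 226.8]
0.01 [253.9 213.8] [253.9 227. ] [253.9 239.8] [284.9 229.8]
0.019 [253.9 218.9] [253.9 232.6] [253.9 245.9] [286.2 235.5]
0.03 [253.9 225.8] [253.9 240.2] [253.9 254.2] [288.1 243.2]
0.047 [253.9 238.2] [253.9 253.8] [253.8 268.9] [291.4 257.1]
0.066 [253.9 255.4] [253.8 272.6] [253.8 289.1] [296.  276.1]
```

Emit:
{"name": "carry_out", "arguments": {
  "deltas": [
    [[0,0,0.02,0,-1],[0,0,0.02,0,-1]]
  ]
}}

```text
clock: 5.6
tool_pos: [0.5306, -0.2087, 0.0548]
orientation: [180.0, -0.0, -174.5]
force: [0.7, 0.2, -0.1]
opening: 0.0004
gripper_force: 0.0
```

Emit:
{"name": "carry_out", "arguments": {
  "deltas": [
    [[0,0,0.02,0,-1],[0,0,0.02,0,-1]]
  ]
}}

```text
clock: 5.8
tool_pos: [0.5306, -0.2087, 0.0507]
orientation: [180.0, -0.1, -174.5]
force: [-0.1, 0.1, 0.4]
opening: 0.0008
gripper_force: 0.0
```

```bash
python3 -c "
from h import *
s=ctrl.snapshot('wrist');a=s['color'][130:330,150:420,::-1];cv2.imwrite('pics/w4.png',cv2.resize(a,None,fx=2.8,fy=2.8))
s=ctrl.snapshot('scene');cv2.imwrite('pics/s4.png',cv2.resize(s['color'][130:280,140:290,::-1],None,fx=4,fy=4,interpolation=2))
print(proj(s,ctrl.get_obs()['tool_pos']))
"
```

```text
[193.25655965 187.40723562]
```

View pics/w4.png

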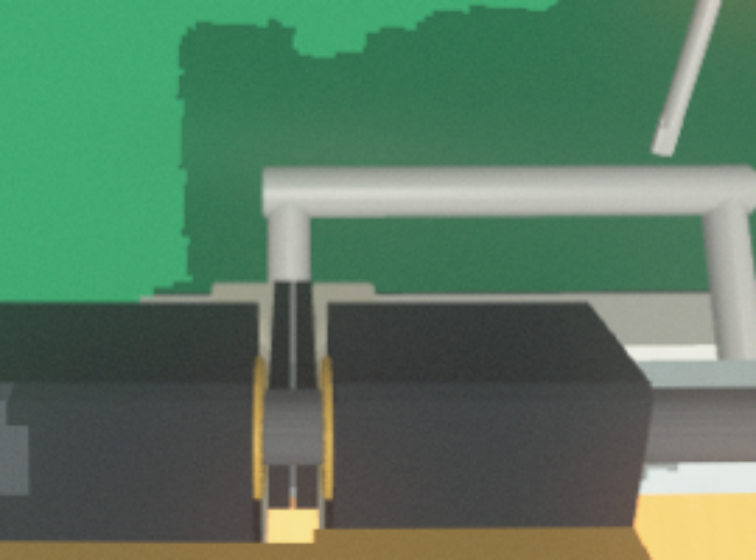

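Emit:
{"name": "carry_out", "arguments": {
  "deltas": [
    [[0,0,0.025,0,-1],[0,0,0.025,0,-1]]
  ]
}}

```text
clock: 6.1
tool_pos: [0.5306, -0.2087, 0.0457]
orientation: [180.0, -0.0, -174.5]
force: [-0.3, 0.6, -0.6]
opening: 0.0003
gripper_force: 0.0
```

Emit:
{"name": "carry_out", "arguments": {
  "deltas": [
    [[0,0,0.025,0,-1],[0,0,0.025,0,-1]]
  ]
}}

```text
clock: 6.3
tool_pos: [0.5314, -0.209, 0.0414]
orientation: [-180.0, 0.0, -174.4]
force: [-0.2, 0.0, 3.2]
opening: 0.0003
gripper_force: 1.6
```

View pics/s4.png

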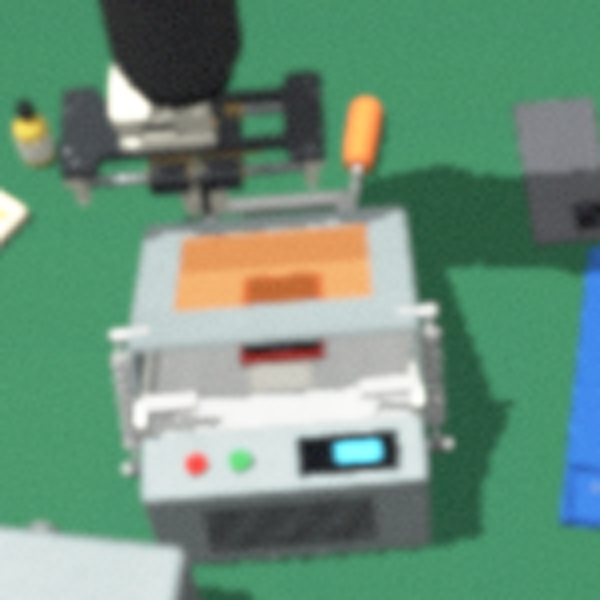

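Emit:
{"name": "carry_out", "arguments": {
  "deltas": [
    [[0,0,-0.05,0,-1],[0.01,0,-0.05,0,-0.1],[0.01,0,-0.05,0,-0.1],[0.01,0,-0.05,0,-0.1],[0.01,0,-0.05,0,-0.1]]
  ]
}}

```text
clock: 6.8
tool_pos: [0.5289, -0.209, 0.0512]
orientation: [180.0, -0.0, -174.5]
force: [-0.0, 0.2, 0.5]
opening: 0.0268
gripper_force: 0.0
```

```bash
cat >> h.py <<'E'
OFF=np.array([0,0,.036])  # real fingertip = tool_pos + OFF (found by touch)
E
python3 -c "
from h import *
delta(st(-.2056,-.053,-.081)-OFF,-174.5)"
```

```text
d [-0.0033  0.0048  0.1412] turn 0.0001 at [ 0.5289 -0.209   0.0512] [ 1.7999e+02 -1.0000e-02 -1.7446e+02] t 6.8 open 0.026823001636904053
```

Emit:
{"name": "carry_out", "arguments": {
  "deltas": [
    [[0,0,0,0,-0.1],[0,0,0.03,0,-0.1],[0,0,0.08,0,-0.1],[0,0,0.14,0,-0.1],[0,0,0.14,0,-0.1]]
  ]
}}

```text
clock: 7.3
tool_pos: [0.5273, -0.2088, 0.0209]
orientation: [179.9, -0.2, -174.5]
force: [-0.8, -0.7, -0.0]
opening: 0.0395
gripper_force: 0.0
```

Emit:
{"name": "carry_out", "arguments": {
  "deltas": [
    [[0,0,0,0,-1],[0,0,0,0,-1],[0,0,0,0,-1],[0,0,0,0,-1],[0,0,0,0,-1]]
  ]
}}

```text
clock: 7.8
tool_pos: [0.5294, -0.2098, 0.0238]
orientation: [-179.9, 0.0, -174.4]
force: [0.8, -4.9, -0.5]
opening: 0.0094
gripper_force: 30.0
```

Emit:
{"name": "carry_out", "arguments": {
  "deltas": [
    [[0.022,0,-0.074,0,-1],[0.038,0,-0.148,0,-1],[0.05,0,-0.223,0,-1],[0.057,0,-0.299,0,-1],[0.059,0,-0.375,0,-1]]
  ]
}}

```text
clock: 8.3
tool_pos: [0.5164, -0.2111, 0.0984]
orientation: [-180.0, -0.1, -174.5]
force: [2.9, -6.6, -7.2]
opening: 0.0089
gripper_force: 30.0
```

Emit:
{"name": "carry_out", "arguments": {
  "deltas": [
    [[-0.004,0,-0.076,0,-1],[-0.014,0,-0.151,0,-1],[-0.028,0,-0.226,0,-1],[-0.048,0,-0.299,0,-1],[-0.072,0,-0.371,0,-1]]
  ]
}}

```text
clock: 8.8
tool_pos: [0.5297, -0.2097, 0.1723]
orientation: [-180.0, -0.2, -174.5]
force: [-0.7, -6.1, -5.5]
opening: 0.0091
gripper_force: 30.0
```

Emit:
{"name": "carry_out", "arguments": {
  "deltas": [
    [[-0.03,0,-0.07,0,-1],[-0.065,0,-0.137,0,-1],[-0.104,0,-0.201,0,-1],[-0.147,0,-0.263,0,-1],[-0.194,0,-0.321,0,-1]]
  ]
}}

```text
clock: 9.3
tool_pos: [0.5681, -0.2058, 0.237]
orientation: [-180.0, -0.2, -174.5]
force: [-4.0, -3.1, 0.4]
opening: 0.0093
gripper_force: 30.0
```

```bash
python3 -c "
from h import *
s=ctrl.snapshot('wrist');save(s,'w5');print(ctrl.get_obs()['joint_pos'])"
```

```text
[-1.34082172e+00  1.26183662e+01 -4.16877519e+00  8.08676215e-02
 -7.33137321e+01 -8.31461971e+01]
```

View pics/w5.png

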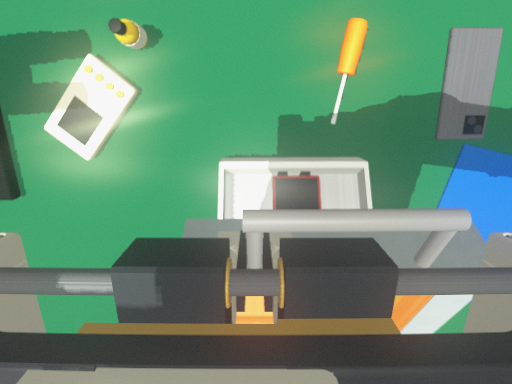

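Emit:
{"name": "carry_out", "arguments": {
  "deltas": [
    [[-0.053,0,-0.054,0,-1],[-0.108,0,-0.105,0,-1],[-0.167,0,-0.151,0,-1],[-0.229,0,-0.194,0,-1],[-0.293,0,-0.232,0,-1]]
  ]
}}

```text
clock: 9.85
tool_pos: [0.6275, -0.1999, 0.2856]
orientation: [-179.9, -0.0, -174.5]
force: [-5.6, 1.1, 9.6]
opening: 0.0087
gripper_force: 30.0
```

Emit:
{"name": "carry_out", "arguments": {
  "deltas": [
    [[-0.035,0,-0.014,0,-1],[-0.07,0,-0.028,0,-1],[-0.106,0,-0.041,0,-1],[-0.14,0,-0.055,0,-1],[-0.14,0,-0.055,0,-1]]
  ]
}}

```text
clock: 10.35
tool_pos: [0.657, -0.197, 0.2989]
orientation: [-179.9, 0.2, -174.4]
force: [-6.9, 3.8, 17.7]
opening: 0.0082
gripper_force: 30.0
```

Emit:
{"name": "carry_out", "arguments": {
  "deltas": [
    [[0,0,0,0,-0.4],[0,0,-0.02,0,-0.4],[0,0,-0.1,0,-0.4],[0,0,-0.25,0,-0.4],[0,0,-0.45,0,-0.4]]
  ]
}}

```text
clock: 10.85
tool_pos: [0.6555, -0.1963, 0.383]
orientation: [179.9, -0.3, -174.5]
force: [0.6, 0.0, 0.7]
opening: 0.0262
gripper_force: 0.0
```

```bash
python3 -c "
from h import *
s=ctrl.snapshot('top');t=ctrl.snapshot('scene')
a=np.hstack([cv2.resize(s['color'][60:260,220:420],None,fx=2,fy=2),cv2.resize(t['color'][110:310,130:330],None,fx=2,fy=2)]);cv2.imwrite('pics/r6.png',a[:,:,::-1])
for n,p in (('top',s),('scene',t)):
  print(n,[(d['p'],d['centre']) for d in ctrl.spot_point(p,'hood_bar')[:1]],[proj(p,st(x,0,z)).round(1) for x,z in ((-.0777+.01,.214+.022),(-.0438,.235),(-.044,.2345))])
o=ctrl.get_obs();print(o['tool_pos'],o['force'],o['opening'])"
```

```text
top [(0.92, [331.8, 100.9])] [array([334.1, 113.7]), array([332.2, 102. ]), array([332.2, 102.2])]
scene [] [array([201.5, 156.9]), array([201.7, 164.9]), array([201.8, 165. ])]
[ 0.65664262 -0.19659844  0.38499737] [-0.66954091  0.20913106 -1.40387533] 0.026163781797992707
```

View pics/r6.png

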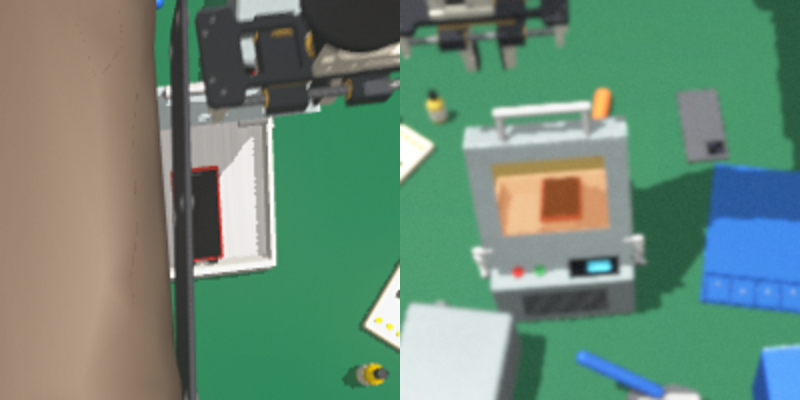

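Emit:
{"name": "carry_out", "arguments": {
  "deltas": [
    [[0.25,0,0,0,-1],[0.5,0.08,0,0,-1],[0.7,0.16,0,0,-1],[0.7,0.25,0,0,-1],[0.7,0.25,0,0,-1]]
  ]
}}

```text
clock: 11.55
tool_pos: [0.5105, -0.1593, 0.3843]
orientation: [180.0, 0.0, -174.4]
force: [-0.0, 0.1, -0.0]
opening: 0.0004
gripper_force: 0.0
```

```bash
cat > ph.py <<'E'
from h import *
np.set_printoptions(precision=4,suppress=True)
for n in("wrist","top","scene"):
    s=ctrl.snapshot(n)
    print(n,[(round(d["p"],2),np.round(d["centre"],1)) for d in ctrl.spot_point(s,"phone_center")[:2]],"pred",proj(s,st(-.1013,0,-.0585)).round(1),
      "corners",[proj(s,st(-.1013+a*.0554,b,-.0585+a*.032)).round(0) for a,b in((-1,-.031),(-1,.031),(1,.031),(1,-.031))])
    m=ctrl.silhouettes(s,"phone_center")
    if m:
        c=max(cv2.findContours(m[0]["mask"].astype(np.uint8),0,2)[0],key=cv2.contourArea)
        print("  mask",round(m[0]["p"],2),cv2.approxPolyDP(c,4,True)[:,0].tolist())
    d=ctrl.spot_point(s,"phone_center")
    if d:print("  at z.0815",atz(s,d[0]["centre"],.0815))
    hb=ctrl.spot_point(s,"hood_bar");print("  bar",[np.round(x["centre"],1) for x in hb[:1]],proj(s,st(-.0438,0,.235)).round(1))
    save(s,"p_"+n)
print(st(-.1013,0,-.0585))
delta(st(-.1273,0,.09)-OFF,-174.5)
E
python3 ph.py
```

```text
wrist [(0.93, array([254.7, 219.5]))] pred [255.2 217.7] corners [array([238., 183.]), array([272., 183.]), array([273., 254.]), array([237., 254.])]
  mask 0.66 [[271, 184], [239, 186], [239, 230], [254, 232], [254, 252], [255, 232], [273, 230]]
  at z.0815 [ 0.6318 -0.1458  0.0815]
  bar [] [256.5 394.1]
top [(0.64, array([318.9, 166.9]))] pred [319. 167.] corners [array([332., 188.]), array([309., 191.]), array([305., 145.]), array([329., 142.])]
  mask 0.55 [[320, 170], [322, 189], [329, 189], [330, 170]]
  at z.0815 [ 0.6284 -0.145   0.0815]
  bar [array([424.3, 210.1])] [332.2 102. ]
scene [] pred [210.6 208.7] corners [array([201., 200.]), array([221., 198.]), array([221., 218.]), array([200., 220.])]
  bar [array([200.5, 165.9])] [201.7 164.9]
[ 0.6282 -0.1452  0.0815]
d [-0.454   0.0201  0.9505] turn 0.0001 at [ 0.5123 -0.1605  0.3841] [ 180.     -0.   -174.47] t 12.3 open 0.00044402594013836106
```

Emit:
{"name": "carry_out", "arguments": {
  "deltas": [
    [[-0.1,0.005,0.2,0,-1],[-0.2,0.01,0.4,0,-1],[-0.3,0.015,0.6,0,-1],[-0.38,0.02,0.8,0,-1],[-0.454,0.02,0.95,0,-1]]
  ]
}}

```text
clock: 12.8
tool_pos: [0.602, -0.1473, 0.1914]
orientation: [180.0, -0.1, -174.5]
force: [0.2, 0.3, 0.9]
opening: 0.0006
gripper_force: 0.0
```

Emit:
{"name": "carry_out", "arguments": {
  "deltas": [
    [[0,0,0.15,0,-1],[0,0,0.35,0,-1],[0,0,0.55,0,-1],[0,0,0.65,0,-1],[0,0,0.65,0,-1]]
  ]
}}

```text
clock: 13.3
tool_pos: [0.5998, -0.1476, 0.0607]
orientation: [180.0, -0.4, -174.5]
force: [0.5, 0.3, 1.1]
opening: 0.0006
gripper_force: 0.0
```

Emit:
{"name": "carry_out", "arguments": {
  "deltas": [
    [[0,0,0.03,0,-1],[0,0,0.06,0,-1],[0,0,0.075,0,-1],[0,0,0.075,0,-1]]
  ]
}}

```text
clock: 13.7
tool_pos: [0.6024, -0.1476, 0.0495]
orientation: [180.0, 0.0, -174.5]
force: [0.3, -0.2, -0.2]
opening: 0.0004
gripper_force: 0.0
```

Emit:
{"name": "carry_out", "arguments": {
  "deltas": [
    [[0,0,0.01,0,-1],[0,0,0.02,0,-1]]
  ]
}}

```text
clock: 13.9
tool_pos: [0.6026, -0.1476, 0.0456]
orientation: [-180.0, 0.1, -174.5]
force: [0.7, 0.9, -0.5]
opening: 0.0004
gripper_force: 0.0
```

Emit:
{"name": "carry_out", "arguments": {
  "deltas": [
    [[0,0,0.01,0,-1],[0,0,0.01,0,-1]]
  ]
}}

```text
clock: 14.1
tool_pos: [0.6021, -0.1476, 0.0429]
orientation: [180.0, -0.0, -174.5]
force: [0.4, 0.5, -0.2]
opening: 0.0003
gripper_force: 0.0
```

Emit:
{"name": "carry_out", "arguments": {
  "deltas": [
    [[0,0,0.01,0,-1],[0,0,0.01,0,-1]]
  ]
}}

```text
clock: 14.3
tool_pos: [0.6021, -0.1477, 0.0409]
orientation: [180.0, -0.0, -174.5]
force: [-0.7, -0.5, -0.7]
opening: 0.0006
gripper_force: 0.0
```

Emit:
{"name": "carry_out", "arguments": {
  "deltas": [
    [[0,0,0.01,0,-1],[0,0,0.01,0,-1]]
  ]
}}

```text
clock: 14.5
tool_pos: [0.6026, -0.1477, 0.0393]
orientation: [-180.0, 0.0, -174.4]
force: [-0.6, 0.8, 2.3]
opening: 0.0003
gripper_force: 0.9
```

Emit:
{"name": "carry_out", "arguments": {
  "deltas": [
    [[0,0,-0.15,0,-1],[0,0,-0.15,0,1],[0,0,-0.15,0,1],[0,0,-0.15,0,1],[0,0,-0.15,0,1]]
  ]
}}

```text
clock: 15.0
tool_pos: [0.6017, -0.1476, 0.0684]
orientation: [180.0, -0.1, -174.5]
force: [-0.2, 1.2, 0.9]
opening: 0.0267
gripper_force: 0.0
```

Emit:
{"name": "carry_out", "arguments": {
  "deltas": [
    [[0,0,0,0,1],[0,0,0,0,1],[0,0,0,0,1],[0,0,0,0,1],[0,0,0,0,1]]
  ]
}}

```text
clock: 15.5
tool_pos: [0.6023, -0.1477, 0.0691]
orientation: [180.0, -0.0, -174.5]
force: [-0.3, 0.5, -0.2]
opening: 0.0668
gripper_force: 0.0
```

Emit:
{"name": "carry_out", "arguments": {
  "deltas": [
    [[0,0,0,0,1],[0,0,0,0,1],[0,0,0,0,1],[0,0,0.07,0,1],[0,0,0.12,0,1]]
  ]
}}

```text
clock: 16.0
tool_pos: [0.6019, -0.1475, 0.044]
orientation: [180.0, -0.0, -174.5]
force: [0.6, -0.3, 0.4]
opening: 0.0874
gripper_force: 0.0
```

Emit:
{"name": "carry_out", "arguments": {
  "deltas": [
    [[0,0,0.03,0,1],[0,0,0.07,0,1],[0,0,0.108,0,1],[0,0,0.108,0,1],[0,0,0.108,0,1]]
  ]
}}

```text
clock: 16.5
tool_pos: [0.6023, -0.1477, 0.0234]
orientation: [-180.0, -0.0, -174.5]
force: [0.3, 1.0, -0.2]
opening: 0.0877
gripper_force: 0.0
```

Emit:
{"name": "carry_out", "arguments": {
  "deltas": [
    [[0,0,0,0,-0.2],[0,0,0,0,-0.2],[0,0,0,0,-0.2],[0,0,0,0,-0.2],[0,0,0,0,-0.2]]
  ]
}}

```text
clock: 17.0
tool_pos: [0.6024, -0.1477, 0.0238]
orientation: [-180.0, 0.0, -174.5]
force: [-0.5, 0.4, 0.8]
opening: 0.0617
gripper_force: 30.0
```

Emit:
{"name": "carry_out", "arguments": {
  "deltas": [
    [[0,0,0,0,-0.2],[0,0,0,0,-0.2]]
  ]
}}

```text
clock: 17.2
tool_pos: [0.6024, -0.1476, 0.0238]
orientation: [-180.0, 0.0, -174.5]
force: [-0.0, 0.3, 3.1]
opening: 0.0616
gripper_force: 30.0
```

Emit:
{"name": "carry_out", "arguments": {
  "deltas": [
    [[0.02,0,-0.04,0,-1],[0.06,0,-0.1,0,-1],[0.12,0,-0.2,0,-1],[0.2,0,-0.34,0,-1],[0.3,0,-0.5,0,-1]]
  ]
}}

```text
clock: 17.7
tool_pos: [0.5407, -0.1536, 0.1243]
orientation: [180.0, -0.1, -174.5]
force: [0.2, -0.5, -2.0]
opening: 0.0617
gripper_force: 30.0
```

```bash
cat > q.py <<'E'
from h import *
s=ctrl.snapshot('wrist');save(s,'held')
p=ctrl.spot_point(s,'phone_center');m=ctrl.silhouettes(s,'phone_center')
o=ctrl.get_obs();t=o['tool_pos']+OFF;e=np.array([np.cos(YA),np.sin(YA),0]);ey=np.array([-e[1],e[0],0])
print([(round(d['p'],2),d['centre']) for d in p[:2]])
if m:
  c=max(cv2.findContours(m[0]["mask"].astype(np.uint8),0,2)[0],key=cv2.contourArea);print(cv2.approxPolyDP(c,4,True)[:,0].tolist())
for a in (0,10,20,30):
  u=-e*np.cos(np.radians(a))-[0,0,np.sin(np.radians(a))];g=t+[0,0,.006]
  print(a,proj(s,g-.03*u).round(1),[proj(s,g+.034*u+k*ey).round(1) for k in(-.031,.031)])
x=ctrl.snapshot('top');pp=ctrl.spot_point(x,'pad');print('pad',pp[:1],[atz(x,d['centre'],0) for d in pp[:1]])
print('bar',ctrl.spot_point(x,'hood_bar')[:1])
m=ctrl.silhouettes(x,'pad')[0]['mask'];c=max(cv2.findContours(m.astype(np.uint8),0,2)[0],key=cv2.contourArea)
print('pad corners',[atz(x,q,.004).round(4) for q in cv2.approxPolyDP(c,5,True)[:,0].astype(float)])
delta([.624,.187,.1])
E
python3 q.py
```

```text
[(0.7, [253.6, 303.9])]
[[203, 196], [202, 268], [309, 265], [305, 194]]
0 [253.4 299.5] [array([194.9, 196.8]), array([311.9, 196.9])]
10 [253.3 304.5] [array([196.9, 194.5]), array([309.9, 194.6])]
20 [253.3 308.3] [array([198.9, 194.1]), array([307.9, 194.2])]
30 [253.3 310.6] [array([200.8, 195.4]), array([306.1, 195.5])]
pad [] []
bar [{'centre': [331.7, 100.0], 'p': 0.6}]
pad corners [array([0.6754, 0.2729, 0.004 ]), array([0.5389, 0.2913, 0.004 ]), array([0.5265, 0.2197, 0.004 ]), array([0.5698, 0.2523, 0.004 ])]
d [-0.5727  1.6544  0.1137] turn 0 at [ 0.5419 -0.1534  0.1228] [ 1.7998e+02 -9.0000e-02 -1.7447e+02] t 18.05 open 0.06175183554221496
```

Emit:
{"name": "carry_out", "arguments": {
  "deltas": [
    [[0,0.18,-0.05,0,-1],[-0.02,0.38,-0.05,0,-1],[-0.05,0.58,-0.05,0,-1],[-0.1,0.78,-0.05,0,-1],[-0.15,0.95,-0.05,0,-1]]
  ]
}}

```text
clock: 18.55
tool_pos: [0.5536, 0.0404, 0.1325]
orientation: [-180.0, -0.1, -174.4]
force: [0.6, -0.3, -1.6]
opening: 0.0618
gripper_force: 30.0
```

Emit:
{"name": "carry_out", "arguments": {
  "deltas": [
    [[-0.05,0.15,0,0,-1],[-0.13,0.35,0,0,-1],[-0.2,0.55,0,0,-1],[-0.27,0.7,0,0,-1],[-0.27,0.7,0,0,-1]]
  ]
}}

```text
clock: 19.05
tool_pos: [0.5951, 0.1867, 0.1314]
orientation: [-179.9, -0.1, -174.3]
force: [-1.3, -1.3, -1.4]
opening: 0.0615
gripper_force: 30.0
```

```bash
cat > r.py <<'E'
from h import *
for n in('scene','top','wrist'):
  x=ctrl.snapshot(n);pp=ctrl.spot_point(x,'pad');print(n,[(round(d['p'],2),d['centre'],atz(x,d['centre'],0).round(4)) for d in pp[:1]])
  m=ctrl.silhouettes(x,'pad')
  if m:
    c=max(cv2.findContours(m[0]['mask'].astype(np.uint8),0,2)[0],key=cv2.contourArea)
    print([atz(x,q,.004).round(3)[:2].tolist() for q in cv2.approxPolyDP(c,5,True)[:,0].astype(float)])
  save(x,'pad_'+n)
delta([.594,.184,0])
E
python3 r.py
```

```text
scene [(0.79, [316.3, 222.6], array([0.6266, 0.1807, 0.    ]))]
[[0.514, 0.098], [0.758, 0.067], [0.78, 0.256], [0.54, 0.286]]
top [(0.95, [199.3, 175.7], array([0.6283, 0.1876, 0.    ]))]
[[0.778, 0.259], [0.71, 0.195], [0.717, 0.131], [0.62, 0.121], [0.587, 0.233], [0.605, 0.279], [0.542, 0.291], [0.516, 0.098], [0.755, 0.067]]
wrist [(0.76, [252.8, 202.3], array([0.6251, 0.1838, 0.    ]))]
[[0.513, 0.094], [0.695, 0.072], [0.668, 0.09], [0.663, 0.125], [0.623, 0.123], [0.615, 0.131], [0.605, 0.239], [0.649, 0.253], [0.648, 0.277], [0.536, 0.289]]
d [0.0008 0.008  0.6688] turn 0 at [0.5943 0.1824 0.1338] [ 1.7999e+02  1.0000e-02 -1.7451e+02] t 19.5 open 0.061320891881249666
```

Emit:
{"name": "carry_out", "arguments": {
  "deltas": [
    [[0.0,0,0.2,0,-1],[0,0,0.4,0,-1],[0,0,0.58,0,-1],[0,0,0.7,0,-1],[0,0,0.7,0,-1]]
  ]
}}

```text
clock: 20.0
tool_pos: [0.5918, 0.1812, -0.0098]
orientation: [-179.8, -0.3, -174.5]
force: [-0.0, -0.1, -1.3]
opening: 0.0618
gripper_force: 30.0
```

Emit:
{"name": "carry_out", "arguments": {
  "deltas": [
    [[0,0,0.015,0,-1],[0,0,0.03,0,-1],[0,0,0.045,0,-1],[0,0,0.06,0,-1],[0,0,0.06,0,-1]]
  ]
}}

```text
clock: 20.5
tool_pos: [0.5955, 0.1836, -0.0173]
orientation: [180.0, 0.1, -174.4]
force: [1.6, -0.2, 2.5]
opening: 0.0612
gripper_force: 30.0
```

Emit:
{"name": "carry_out", "arguments": {
  "deltas": [
    [[0,0,0.01,0,-1],[0,0,0.02,0,-1],[0,0,0.03,0,-1],[0,0,0.04,0,-1],[0,0,0.04,0,-1]]
  ]
}}

```text
clock: 21.0
tool_pos: [0.5969, 0.1843, -0.0247]
orientation: [179.9, 0.3, -174.4]
force: [4.1, -0.6, 4.8]
opening: 0.0614
gripper_force: 30.0
```

Emit:
{"name": "carry_out", "arguments": {
  "deltas": [
    [[0,0,0.008,0,-1],[0,0,0.015,0,-1],[0,0,0.022,0,-1],[0,0,0.022,0,-1]]
  ]
}}

```text
clock: 21.4
tool_pos: [0.5964, 0.1842, -0.0294]
orientation: [179.9, 0.2, -174.4]
force: [4.1, 1.3, 5.0]
opening: 0.0616
gripper_force: 30.0
```

```bash
python3 -c "
from h import *
s=ctrl.snapshot('wrist');x=ctrl.snapshot('scene')
a=np.hstack([cv2.resize(s['color'][100:340,100:420],(400,300)),cv2.resize(x['color'][140:290,220:420],(400,300))])
cv2.imwrite('pics/fin.png',a[:,:,::-1])
print(ctrl.spot_point(s,'phone_center')[:1],ctrl.get_obs()['tool_pos'],ctrl.get_obs()['force'])"
```

```text
[{'centre': [253.8, 299.9], 'p': 0.64}] [ 0.59624322  0.1841832  -0.02939368] [3.89960743 0.59723197 6.20945448]
```

View pics/fin.png

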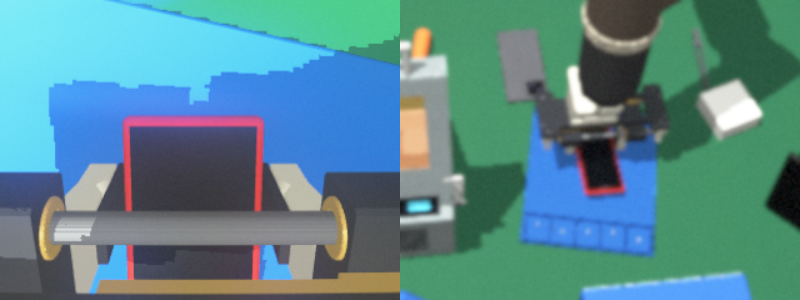

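Emit:
{"name": "carry_out", "arguments": {
  "deltas": [
    [[0,0,0.006,0,-1],[0,0,0.011,0,-1],[0,0,0.011,0,-1],[0,0,0.011,0,-1]]
  ]
}}

```text
clock: 21.95
tool_pos: [0.5962, 0.1841, -0.0309]
orientation: [179.9, 0.2, -174.4]
force: [0.8, 0.7, 12.3]
opening: 0.0615
gripper_force: 33.8
```

Emit:
{"name": "carry_out", "arguments": {
  "deltas": [
    [[0,0,0.006,0,-1],[0,0,0.006,0,-1],[0,0,0.006,0,-1]]
  ]
}}

```text
clock: 22.25
tool_pos: [0.5963, 0.1841, -0.0309]
orientation: [179.9, 0.2, -174.4]
force: [-4.0, 0.3, 21.6]
opening: 0.0618
gripper_force: 38.5
```

Emit:
{"name": "carry_out", "arguments": {
  "deltas": [
    [[0,0,-0.006,0,-1],[0,0,-0.006,0,0.55],[0,0,-0.006,0,0.6],[0,0,-0.006,0,0.7],[0,0,-0.006,0,1]]
  ]
}}

```text
clock: 22.75
tool_pos: [0.5966, 0.1857, -0.0308]
orientation: [179.8, 0.3, -174.4]
force: [-0.5, 6.9, 10.2]
opening: 0.0777
gripper_force: 4.9
```

Emit:
{"name": "carry_out", "arguments": {
  "deltas": [
    [[0,0,0,0,1],[0,0,0,0,1],[0,0,-0.1,0,1],[0,0,-0.3,0,1],[0,0,-0.5,0,1]]
  ]
}}

```text
clock: 23.25
tool_pos: [0.593, 0.1826, 0.0673]
orientation: [-179.9, -0.2, -174.5]
force: [0.9, 1.4, -0.1]
opening: 0.0873
gripper_force: 0.0
```

Emit:
{"name": "carry_out", "arguments": {
  "deltas": [
    [[0.1,0,-0.2,0,1],[0.2,0,-0.2,0,1],[0.2,0,-0.2,0,1],[0.2,0,-0.2,0,1],[0.2,0,-0.2,0,1]]
  ]
}}

```text
clock: 23.75
tool_pos: [0.5544, 0.1791, 0.1064]
orientation: [-180.0, -0.1, -174.5]
force: [0.1, 0.2, 0.5]
opening: 0.0879
gripper_force: 0.0
```

```bash
python3 -c "
from h import *
for n in('wrist','scene','top'):
  s=ctrl.snapshot(n)
  for k,z in(('phone_center',.008),('pad',0)):
    print(n,k,[(round(d['p'],2),np.round(d['centre'],1),atz(s,d['centre'],z).round(4)) for d in ctrl.spot_point(s,k)[:1]])
  m=ctrl.silhouettes(s,'phone_center')
  if m:
    c=max(cv2.findContours(m[0]['mask'].astype(np.uint8),0,2)[0],key=cv2.contourArea);q=cv2.approxPolyDP(c,5,True)[:,0].astype(float)
    print('  ',[atz(s,p,.012)[:2].round(3).tolist() for p in q])
  print('  bar',[np.round(d['centre'],1) for d in ctrl.spot_point(s,'hood_bar')[:1]],proj(s,st(-.0438,0,.235)).round(1))
o=ctrl.get_obs();print(o['tool_pos'],o['force'],o['opening'])"
```

```text
wrist phone_center [(0.89, array([254.5, 248.5]), array([0.6267, 0.1867, 0.008 ]))]
wrist pad []
   [[0.562, 0.211], [0.568, 0.152], [0.651, 0.16], [0.644, 0.219]]
  bar [] [-65603.8  38752.1]
scene phone_center [(0.89, array([317.3, 220.1]), array([0.6221, 0.1832, 0.008 ]))]
scene pad [(0.94, array([315.6, 222. ]), array([0.6244, 0.1787, 0.    ]))]
   [[0.565, 0.16], [0.691, 0.159], [0.687, 0.218], [0.565, 0.205]]
  bar [array([201.6, 165.7])] [201.7 164.9]
top phone_center [(0.68, array([199.2, 175.3]), array([0.6277, 0.1862, 0.008 ]))]
top pad []
   [[0.681, 0.219], [0.648, 0.186], [0.653, 0.161], [0.689, 0.17]]
  bar [array([330.7, 101.3])] [332.2 102. ]
[0.55450173 0.17929203 0.10702358] [ 0.25785153 -0.80820535  0.59650102] 0.08743306040086996
```

The phone lies centred on the pad (about 5 mm from its middle), the hood is open, and the gripper is clear.

```bash
python3 -c "
from h import *
print(ctrl.close_job())"
```

```text
the job is handed in; nothing more can be done
None
```

I handed the job in at about 24 s of the 70 s: in the last camera views the hood stands fully open by itself and the phone lies released on the blue pad, screen up and about 5 mm from its middle; the judge's verdict was not shown.

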